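Index the pad printer's turret to loading and seat a sleeve in its V-nest

ROBOT

A 6-joint arm with a two-finger parallel gripper is mounted at the origin on a cart in front of the work surface, level with it; the furniture and walls round the work are solid. World frame = base frame: x ahead of the robot, y to its left, z up, the work surface at z = 0. Lengths are in m, angles in rad, forces in N, time in s.
With the tool pointing down it reaches from about 0.3 to 0.775 m from the base axis. Payload 14.6 kg.
Tool frame: the origin (TCP) lies at the very end of the fingers, on their centre line; the grasp point (between the pads) lies 19 mm behind it (pinch_z is the distance from the TCP to the grasp point, in m); z points along the fingers, y is the direction in which the jaws open and shut (so a half turn about z gives the same grasp; the last joint's range is limited). The gripper opens to 94 mm and grips with 3 to 60 N. Pads are 16 mm wide; open, the fingers measure 119 mm over their backs; the gripper's body (75 mm by 177 mm) begins 78 mm behind the grasp point.
Start: joints at [-1.382, 0.3, 1.521, -0, 1.321, -0.067], TCP at [0.139, -0.532, 0.17] pointing down, gripper open.
Joint ranges: [-3.03, 3.03], [-0.79, 2.21], [0.23, 2.52], [-1.04, 4.18], [0, 3.07], [-2.55, 2.55]. Speed limits (rad/s): [2.22, 2.22, 2.57, 3.14, 3.14, 3.14].

INTERFACE

Orientations are given as [roll, pitch, yaw] about the fixed x, y, z axes, in that order (R = Rz(yaw) Ry(pitch) Rx(roll)).
In Python, from station import get_obs, camera, hand_in, pinch_z gives the robot as it stands.
- The arm moves only by the tool servo_tool, never from a script. Its argument "moves" is a list that holds one entry, the list of rows, each a list of 7 numbers: the turn, a rotation vector about the tool's x, y, z normalised to -1 to 1, where 1 is pi/2 rad, then the shift along the tool's x, y, z normalised to -1 to 1, where 1 is 500 mm, then the closure, from 0 (fully open) to 1 (shut). In form: [[[rx, ry, rz, x, y, z, hand], ...]]. A call has 1 to 12 rows; each row is the pose to reach, as a shift and turn from the pose measured when the call began, along the tool's axes at that moment; what a row does not reach only later rows make up. A row lasts 1/12 s, in which the tool goes at most 41.7 mm and 7.16 degrees, less where a joint would pass 70% of its speed; a pose out of reach is approached as far as the arm can. A call with a number of a shift or a turn outside -1 to 1 is refused whole. A call with a gripper value outside its range is refused whole. The fingers move at their own pace and stop on an object; "squeeze" is the grip in N (left out, the last holds). Time passes only in rows, so rows that repeat a pose let the fingers close. It gives the time, the measured TCP pose, the force and the opening at its end, in the units of the state.
- get_obs(): the state, without advancing time (a new reading comes with each control period).
- camera(name): name is "scene" or "top" or "wrist"; returns a dict with "color" (384x512x3 uint8, red, green, blue), "intrinsics" (3x3 intrinsics, pixels), "rvec" (rotation vector, rad) and "tvec" (3), from world to camera coordinates, as OpenCV has them. Camera axes: x right, y down, z forward; pixel columns grow to the right and rows downward; lengths in m; the calibration is good to about 2 mm. A picture is of the moment at which its call begins. There is no depth.
- hand_in(): hands the job in, once; it reports no verdict.
The state is a dict: "time_s": time; "qpos": joint angles; "joint_vel": joint speeds; "tau": joint torques, N m; "ee_pos": TCP position; "eef_rot": TCP orientation; "force": force on the tool from outside, world axes, zero at the start; "moment": the same for the moment, N m; "grip_width": finger opening in m.
Only numpy, scipy, OpenCV 4.12 (cv2) and the standard library are available. Lean on these libraries where they do the work, as an engineer would, in place of code of your own. Each camera call takes 0.05 s, during which the arm holds its last target.

TASK

Get the hand pad printer ready for the next sleeve: the V-nest is locked under the print pad, so pull the spring plunger up by its knob, swing the turret round to the loading station and let the plunger drop fully home in the hole there. Then take the aluminium sleeve out of the wooden rack, lay it in the vee, centred lengthways and bearing on both blocks, and finish still gripping it and pressing it firmly down onto both flanks of the vee (about a kilogram's push), because I want to screw the straps over it while you hold it. Keep off the pad and leave the other things on the bench where they are.

Things in the scene. Friction and masses are not known exactly. Their poses are not given: they have to be found in the camera images.
- pivot (a point): turret's upright swivel axis on the bolted-down pad printer, 36 mm above the worktop at the turret plate's top. Axes: x to the printer's back, where the pad hangs 95 mm from the axis; y to its left. The index plate below has two holes 105 mm from the axis: at 150 degrees (print station) and 270 degrees (loading station), counter-clockwise from x seen from above.
- turret (a joint): turret angle about the pivot, rad, counter-clockwise from above: 0 = print station (nest under the pad), 2.094 (120 degrees) = loading station, nest clear of the pad. Range -0.25 to 2.34, friction about 0.12 N m. With the plunger home in a hole it is locked (play about 0.015 rad).
- plunger (a joint): lift of the turret's spring index plunger, m: 0 = fully home in a hole, 0.018 = top. Its round-ended 10 mm pin goes 12 mm deep into the index plate: lift it over 12 mm (best 15 to 16) to free the turret. The spring pulls down with 4 N at home, 7.5 N at the top; let go between the holes, it rides on the plate at about 0.012.
- knob_grip (a point): middle of the plunger's black round knob, 26 mm in diameter, 24 mm tall, 72 mm above the worktop with the plunger home; spins freely on the pin. It rides on the turret 105 mm from the pivot, 150 degrees counter-clockwise from the nest: swing it on that circle. Under it an 18 mm thick brass bush, top 17 mm below this point; turret plate 36 mm below.
- nest_seat (a point): where the sleeve's centre lies when seated in the V-nest: 72 mm above the worktop, 95 mm from the pivot, turning with the turret. y runs along the vee, x outward from the pivot. Smooth 90-degree vee; blocks' tops 4 mm below this point, 31 mm to either side. Two blocks, 30 to 60 mm either side of the middle; the 60 mm gap between is free down to the turret plate, 36 mm below.
- vee_inner: flank of the V-nest on the pivot's side, on both blocks; part of the turret (origin under the nest's middle, at worktop height)
- vee_outer: flank of the V-nest on the outer side, on both blocks; part of the turret (origin under the nest's middle, at worktop height)
- pad_head: black rounded print pad, 49 mm across, under its aluminium carriage at the printer's back; origin at the pad's lowest point, 125 mm above the worktop. The carriage is 76 mm wide, reaches 245 mm high, and has a lever to its left (95 mm out, 275 mm high). Not to be touched.
- sleeve_center (a point): centre of the plain round aluminium sleeve, 40 mm in diameter, 150 mm long, 0.13 to 0.25 kg, ends alike; x axis along it. Starts level in a notch of a wooden rack fixed to the bench, its centre 40 mm above the worktop. The rack's two rails (16 mm thick, 30 mm high) stand 45 mm either side of its middle; between them is free down to a board 8 mm high.
- ink_tin: bystander: round ink tin 70 mm across, 63 mm tall, origin at the centre of its underside
- masking_tape: bystander: roll of masking tape lying flat, 104 mm across, 25 mm tall, origin at the centre of its underside
- marker_pen: bystander: marker pen lying on the bench, 135 mm long along its y axis, 17 mm thick, origin underneath

How it is judged:
By the outcome, as a careful person would: the job done as asked, in the order asked, and still so for the second after the job is handed in, while the arm keeps its last pose, push and grip.
It also fails if it takes over 61 s, if anything falls off the work surface, if the arm or the gripper's body presses on something with over 40 N, if the wrist force passes 120 N, or if a joint passes its speed limit or range.

## Working session

There is one attempt and no reset: what is moved stays moved. The work goes in short steps, Python scripts to look and compute and a tool call to move; the robot and the scene stay as the last step left them, time stands still between calls to the robot, and variables do not carry over. Pictures are saved under pics/ and viewed, and the job is handed in when it is done.

Besides the shell and the picture viewer there is one more tool, called after "Call:" as name(argument=value, ...) on one line, values as JSON. servo_tool: Moves the arm, as the interface text tells. Scaled input: -1 to 1 covers 500 mm each way for a shift and pi/2 rad each way for a turn. Its arguments: {"type":"object","properties":{"moves":{"type":"array"},"squeeze":{"type":"number"}},"required":["moves"]}

```bash
ls; mkdir -p pics
python3 - <<'E'
from station import get_obs,camera,pinch_z
import cv2,numpy as np
print(pinch_z,get_obs())
for n in ["scene","top","wrist"]:
    c=camera(n);cv2.imwrite(f"pics/{n}0.png",c["color"][:,:,::-1]);np.savez(f"pics/{n}0.npz",**c)
    R,_=cv2.Rodrigues(np.array(c["rvec"]));print(n,-R.T@np.array(c["tvec"]).ravel(),R.tolist(),c["intrinsics"])
E
```

```text
pics
0.0188 {'time_s': 0.0, 'qpos': array([-1.38160078e+00,  3.00461593e-01,  1.52158741e+00, -1.35457270e-05,
        1.32070140e+00, -6.65868637e-02]), 'joint_vel': array([-0.00124145,  0.00050071, -0.00199578, -0.00019616,  0.00066752,
       -0.00191179]), 'tau': array([ 1.61788084e-03, -5.31808913e+01, -3.52738202e+01,  7.08793220e-02,
        2.43961177e-02, -9.20255206e-05]), 'ee_pos': array([ 0.13909358, -0.53180306,  0.16898889]), 'eef_rot': array([-3.14043659e+00, -6.39427562e-05,  2.55785736e-01]), 'force': array([0.44920122, 0.30343418, 0.37062467]), 'moment': array([0.0119847 , 0.01343131, 0.0112078 ]), 'grip_width': 0.09386951795588391}
scene [-0.30243153  0.62846652  0.61202864] [[-0.5833366792629662, -0.8122286495109822, -0.001714508682099547], [-0.3580157388192472, 0.259017884340233, -0.8970699339235584], [0.7290699893591586, -0.5226799752290832, -0.4418852725655848]] [[361.60821788   0.         251.6014373 ]
 [  0.         361.60821788 196.23310499]
 [  0.           0.           1.        ]]
top [0.424294   0.04504613 1.50320422] [[0.009222062912255025, -0.999910481654054, -0.00969444346009584], [-0.9965542488345298, -0.008391071122120564, -0.08251799231240683], [0.08242925867366116, 0.010422024936742574, -0.9965424219323172]] [[393.95104243   0.         254.733007  ]
 [  0.         393.95104243 192.53763596]
 [  0.           0.           1.        ]]
wrist [ 0.20905798 -0.51431969  0.38630926] [[0.25307251300960554, -0.9674461732949883, -0.001484902652188383], [-0.9368357798354966, -0.24544766425909892, 0.24918700955260392], [-0.24143948471412013, -0.061671272782683376, -0.9684542474140655]] [[268.90493705   0.         258.84412341]
 [  0.         268.90493705 189.94968839]
 [  0.           0.           1.        ]]
```

View pics/scene0.png

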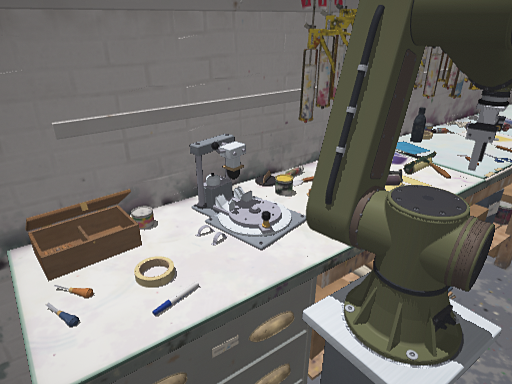

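View pics/top0.png

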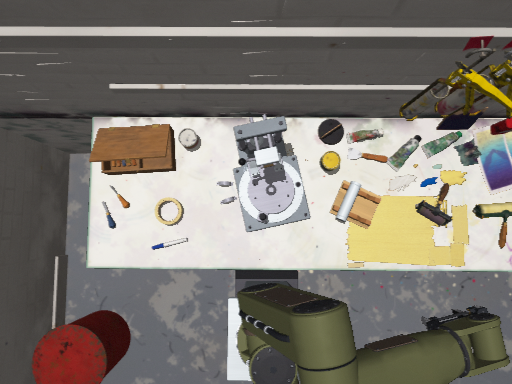

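View pics/wrist0.png

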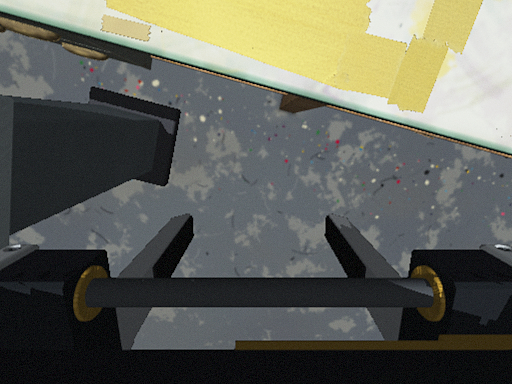

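The top view shows the printer around (270,180) with its back towards +x, the sleeve in its rack around (348,202) and the ink tin at (330,161). I'll zoom in on these.

Run:
```python
import cv2
i=cv2.imread("pics/top0.png")
cv2.imwrite("pics/t_z.png",cv2.resize(i[110:240,220:390],None,fx=4.7,fy=4.5,interpolation=cv2.INTER_CUBIC)[:600,:800])
i=cv2.imread("pics/scene0.png")
cv2.imwrite("pics/s_z.png",cv2.resize(i[125:255,180:320],None,fx=4.6,fy=4.6,interpolation=cv2.INTER_CUBIC)[:600])
```

```text
(no output)
```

View pics/t_z.png

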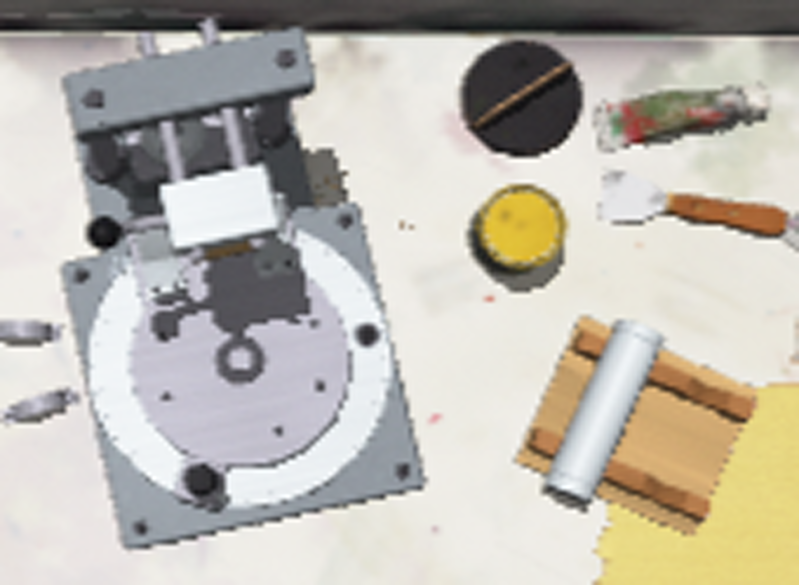

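View pics/s_z.png

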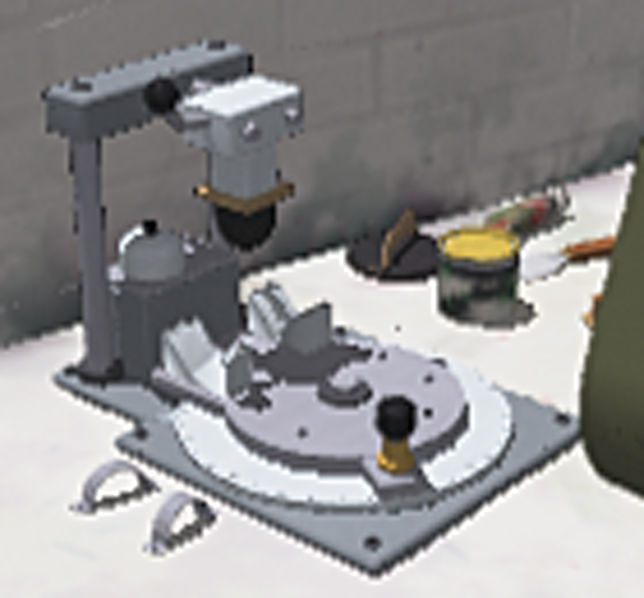

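```bash
cat > h.py <<'E'
import numpy as np,cv2
from scipy.spatial.transform import Rotation as Rn
def ray(c,u,v):
    R,_=cv2.Rodrigues(np.array(c["rvec"],float));t=np.array(c["tvec"],float).ravel()
    d=R.T@np.linalg.inv(c["intrinsics"])@np.array([u,v,1.]);return -R.T@t,d
def onz(c,u,v,z):
    o,d=ray(c,u,v);return o+d*(z-o[2])/d[2]
def proj(c,p):
    q,_=cv2.projectPoints(np.array(p,float).reshape(-1,1,3),np.array(c["rvec"],float),np.array(c["tvec"],float),np.array(c["intrinsics"],float),None);return q.reshape(-1,2)
def delta(obs,pos,rpy):
    "normalised (turn,shift) in the tool frame to target pose"
    R0=Rn.from_euler('xyz',obs["eef_rot"]);R1=Rn.from_euler('xyz',rpy)
    rv=(R0.inv()*R1).as_rotvec()/(np.pi/2);s=R0.inv().apply(np.array(pos)-obs["ee_pos"])/.5
    return np.round(rv,4),np.round(s,4)
E
python3 - <<'E'
from h import *
c=np.load("pics/top0.npz")
z=lambda u,v:(220+u/4.7,110+v/4.5)
k=onz(c,*z(204,481),.084);p=onz(c,*z(239,360),.04)
print("knob",k,"piv",p,np.hypot(*(k-p)[:2]),np.degrees(np.arctan2(*(k-p)[1::-1])))
h=onz(c,*z(367,335),.02);print("hole",h,np.hypot(*(h-p)[:2]),np.degrees(np.arctan2(*(h-p)[1::-1])))
a=onz(c,*z(568,492),.06);b=onz(c,*z(640,330),.06);print("sleeve",a,b,(a+b)/2,np.hypot(*(a-b)[:2]),np.degrees(np.arctan2(*(b-a)[1::-1])))
E
```

```text
knob [0.45408789 0.02789756 0.084     ] piv [5.55320389e-01 3.54246703e-04 4.00000000e-02] 0.1049126012377235 164.77941694191537
hole [ 0.57905643 -0.10304899  0.02      ] 0.10609255030091116 -77.07181866363841
sleeve [ 0.44823796 -0.25491185  0.06      ] [ 0.5807382  -0.31223494  0.06      ] [ 0.51448808 -0.2835734   0.06      ] 0.14436845162824588 -23.39457932363324
```

Run:
```python
from h import *
from station import get_obs
o=get_obs()
print(delta(o,[.454,.028,.17],[np.pi,0,np.radians(30)]), delta(o,[.30,-.25,.17],[np.pi,0,np.radians(23)]))
```

```text
(array([-5.000e-04, -1.000e-04, -1.705e-01]), array([ 8.926e-01, -9.240e-01, -9.000e-04])) (array([-0.0005, -0.0001, -0.0927]), array([ 0.454 , -0.464 , -0.0013]))
```

Call:
servo_tool(moves=[[[0, 0, -0.17, 0.893, -0.924, 0, 0], [0, 0, -0.17, 0.893, -0.924, 0, 0], [0, 0, -0.17, 0.893, -0.924, 0, 0], [0, 0, -0.17, 0.893, -0.924, 0, 0], [0, 0, -0.17, 0.893, -0.924, 0, 0], [0, 0, -0.17, 0.893, -0.924, 0, 0], [0, 0, -0.17, 0.893, -0.924, 0, 0], [0, 0, -0.17, 0.893, -0.924, 0, 0], [0, 0, -0.17, 0.893, -0.924, 0, 0], [0, 0, -0.17, 0.893, -0.924, 0, 0], [0, 0, -0.17, 0.893, -0.924, 0, 0], [0, 0, -0.17, 0.893, -0.924, 0, 0]]])

```text
time_s: 1.15
ee_pos: [0.3847, -0.0942, 0.1697]
eef_rot: [-3.141, -0.001, 0.523]
force: [1.0, -0.2, -0.5]
grip_width: 0.094
```

```bash
cat > d.py <<'E'
import sys
from h import *
from station import get_obs
a=list(map(float,sys.argv[1:]))
o=get_obs();print(o["time_s"],o["ee_pos"].round(4),np.degrees(o["eef_rot"]).round(2),o["force"].round(2),round(o["grip_width"],4),o["qpos"].round(3))
for i in range(0,len(a),4): print(delta(o,a[i:i+3],[np.pi,0,np.radians(a[i+3])]))
E
python3 d.py .454 .028 .17 30
```

```text
1.15 [ 0.3847 -0.0942  0.1697] [-1.7998e+02 -3.0000e-02  2.9950e+01] [ 1.03 -0.16 -0.55] 0.094 [-3.330e-01 -5.200e-02  1.917e+00  1.000e-03  1.277e+00  7.150e-01]
(array([-0.0002, -0.0004, -0.0005]), array([ 0.2421, -0.1426, -0.0003]))
```

Call:
servo_tool(moves=[[[0, 0, 0, 0.242, -0.143, 0, 0], [0, 0, 0, 0.242, -0.143, 0, 0], [0, 0, 0, 0.242, -0.143, 0, 0], [0, 0, 0, 0.242, -0.143, 0, 0], [0, 0, 0, 0.242, -0.143, 0, 0]]])

```text
time_s: 1.57
ee_pos: [0.4547, 0.031, 0.1694]
eef_rot: [-3.141, -0.0, 0.526]
force: [-0.1, -0.0, -0.5]
grip_width: 0.094
```

```bash
python3 d.py .454 .028 .17 30
python3 - <<'E'
from h import *
from station import camera
for n in ["wrist","scene","top"]:
    c=camera(n);np.savez(f"pics/{n}1.npz",**c);cv2.imwrite(f"pics/{n}1.png",c["color"][:,:,::-1])
E
```

```text
1.5667 [0.4547 0.031  0.1694] [-1.7994e+02 -1.0000e-02  3.0170e+01] [-0.07 -0.02 -0.49] 0.094 [-1.300e-02  8.900e-02  1.774e+00  1.000e-03  1.280e+00  1.031e+00]
(array([-0.0007, -0.0002,  0.0018]), array([-0.0043,  0.0045, -0.0012]))
```

View pics/wrist1.png

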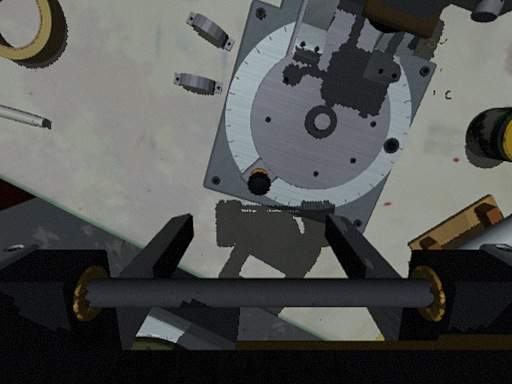

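View pics/scene1.png

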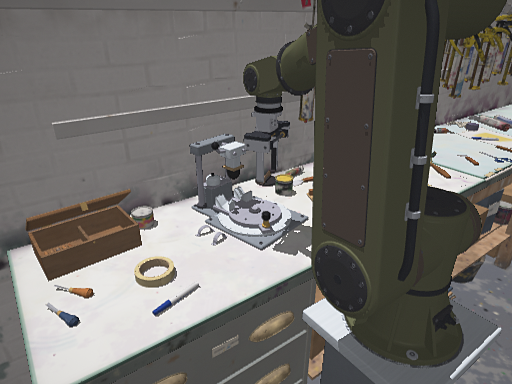

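Run:
```python
from h import *
c=np.load("pics/wrist1.npz");g=c["color"].astype(int)
m=((g.sum(2)<110)).astype(np.uint8)
def blob(u,v,r):
    s=m[v-r:v+r,u-r:u+r];n,l,st,ce=cv2.connectedComponentsWithStats(s)
    i=1+np.argmax(st[1:,4]);return st[i],ce[i]+[u-r,v-r]
for u,v,r in[(260,182,18),(391,145,12)]: print(blob(u,v,r))
print(proj(c,[.454,.028,.15]),onz(c,260,182,.084),onz(c,260,182,.072))
p=onz(c,320,122,.036);h=onz(c,391.5,145.5,.02);print(p,h)
i=cv2.imread("pics/wrist1.png")[80:215,190:420]
cv2.imwrite("pics/w_z.png",cv2.resize(i,None,fx=3.4,fy=3.4,interpolation=cv2.INTER_CUBIC))
```

```text
(array([  6,   8,  23,  24, 417], dtype=int32), array([258.65707434, 183.21822542]))
(array([  5,   6,  15,  14, 148], dtype=int32), array([390.94594595, 145.48648649]))
[[260.88634516 203.87425636]] [0.4586429  0.03144027 0.084     ] [0.45631896 0.03004808 0.072     ]
[ 0.55461448 -0.00055739  0.036     ] [ 0.57908321 -0.10396931  0.02      ]
```

View pics/w_z.png

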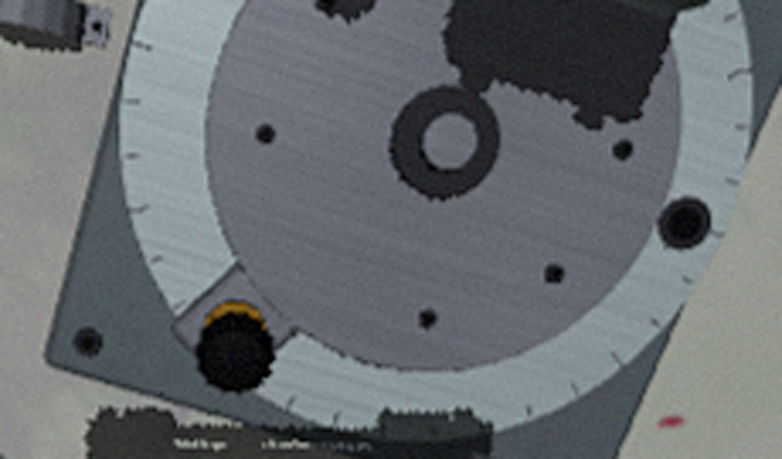

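Run:
```python
from h import *
from scipy.optimize import least_squares
P=np.array
cw=np.load("pics/wrist1.npz");ct=np.load("pics/top0.npz")
obs=[(cw,(258.7,183.2),'k'),(cw,(320.9,121.5),'p'),(cw,(391.2,145.5),'h'),
(ct,(220+204/4.7,110+481/4.5),'k'),(ct,(220+239/4.7,110+360/4.5),'p'),(ct,(220+367/4.7,110+335/4.5),'h')]
def pt(x,t):
    a,b,y=x
    if t=='p':return [a,b,.040]
    ang=np.radians(y+(150 if t=='k' else 270))
    return [a+.105*np.cos(ang),b+.105*np.sin(ang),.078 if t=='k' else .022]
for sel in (obs[:3],obs[3:]):
    f=lambda x:np.concatenate([proj(c,pt(x,t))[0]-P(uv) for c,uv,t in sel])
    s=least_squares(f,[.555,0,13.5],x_scale=[.01,.01,1]);print(s.x,s.fun.round(2),pt(s.x,'k'))
for z in (.072,.078,.084):print(onz(cw,258.7,183.2,z))
```

```text
[ 5.55523059e-01 -2.51935172e-04  1.25661083e+01] [ 0.05  0.14 -0.   -0.26 -0.05  0.13] [np.float64(0.45534641511572665), np.float64(0.03120661019243183), 0.078]
[ 5.54765434e-01 -7.14811056e-04  1.37312539e+01] [-0.24  0.07  0.29  0.15 -0.04 -0.22] [np.float64(0.4539698177548698), np.float64(0.02870021543620775), 0.078]
[0.45425899 0.03065388 0.072     ]
[0.45546024 0.03133842 0.078     ]
[0.45666149 0.03202297 0.084     ]
```

```bash
python3 d.py .455 .0305 .056 30
```

```text
1.7167 [0.4534 0.0277 0.1696] [-179.97    0.     29.96] [ 0.27  0.21 -0.99] 0.0944 [-0.02   0.085  1.777  0.     1.28   1.028]
(array([-0.0004,  0.    , -0.0004]), array([ 0.0055, -0.0032,  0.2272]))
```

Call:
servo_tool(moves=[[[0, 0, 0, 0.0055, -0.0032, 0.1, 0.3], [0, 0, 0, 0.0055, -0.0032, 0.16, 0.4], [0, 0, 0, 0.0055, -0.0032, 0.2, 0.4], [0, 0, 0, 0.0055, -0.0032, 0.227, 0.4], [0, 0, 0, 0.0055, -0.0032, 0.227, 0.4], [0, 0, 0, 0.0055, -0.0032, 0.227, 0.4]]], squeeze=20)

```text
time_s: 2.22
ee_pos: [0.4547, 0.0296, 0.0564]
eef_rot: [-3.141, 0.001, 0.521]
force: [0.3, 1.2, 1.2]
grip_width: 0.0582
```

```bash
python3 d.py .455 .0305 .056 30
python3 - <<'E'
from h import *
from station import camera
for n in ["wrist","scene"]:
    c=camera(n);np.savez(f"pics/{n}2.npz",**c);cv2.imwrite(f"pics/{n}2.png",c["color"][:,:,::-1])
i=cv2.imread("pics/scene2.png")
cv2.imwrite("pics/s2_z.png",cv2.resize(i[125:255,180:320],None,fx=4.6,fy=4.6,interpolation=cv2.INTER_CUBIC)[:600])
E
```

```text
2.2167 [0.4547 0.0296 0.0564] [-1.7995e+02  3.0000e-02  2.9870e+01] [0.29 1.22 1.18] 0.0582 [-0.016  0.229  1.899  0.     1.014  1.033]
(array([-0.0005,  0.0003, -0.0014]), array([ 0.0014, -0.0013,  0.0007]))
```

View pics/wrist2.png

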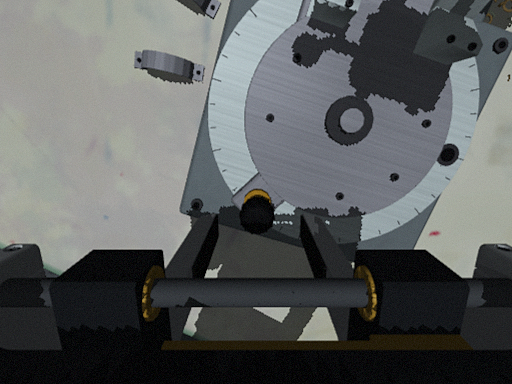

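View pics/s2_z.png

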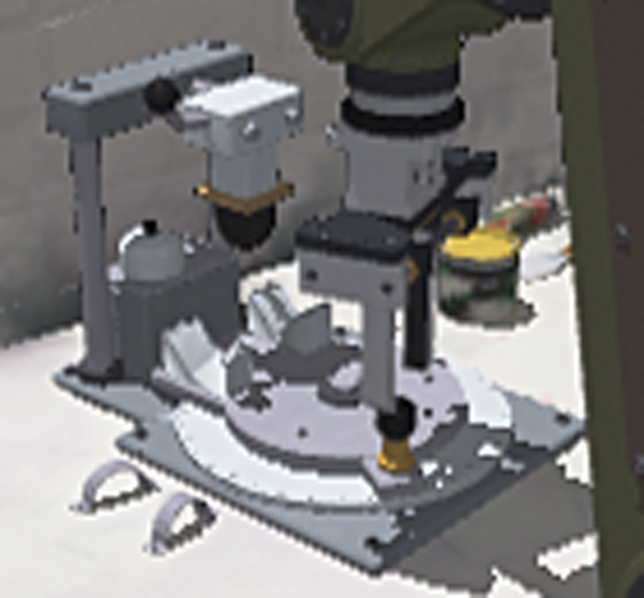

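Run:
```python
from h import *
c=np.load("pics/scene2.npz");w=np.load("pics/wrist2.npz")
T=np.array([.4547,.0296,.0564]);y=np.array([.5,-.866,0])
for p in (T,T+[0,0,.019],T+y*.029,T-y*.029,T-y*.029+[0,0,.05],[.455,.0305,.084]):
    q=proj(c,p)[0];print((q-[180,125])*4.6,proj(w,p)[0])
g=w["color"].astype(int);m=(g.sum(2)<110).astype(np.uint8);print(np.where(m[150:260,258])[0]+150)
for v in range(190,235,4):print(v,np.where(m[v,220:300])[0][[0,-1]]+220)
for u,v,z in((258,213,.078),(258,196,.084),(258,197,.084)):print(onz(w,u,v,z))
```

```text
[397.82711086 435.89859532] [258.35957808 208.32175411]
[398.29945834 410.99911957] [258.28804517 216.00905638]
[413.90701723 416.48453468] [292.5231686  208.26571395]
[381.0459752  456.15928452] [224.21061431 208.37777027]
[381.98443284 388.75337848] [214.80236497 231.99195414]
[397.15905775 399.8106006 ] [257.40847793 219.05990671]
[195 196 197 198 199 200 201 202 203 204 205 206 207 208 209 210 211 212
 213 214 215 216 217 218 219 220 221 222 223 224 225 226 227 228 229 230
 231 232 233 234]
190 [262 262]Traceback (most recent call last):
  File "<stdin>", line 7, in <module>
IndexError: index 0 is out of bounds for axis 0 with size 0
```

Run:
```python
import cv2
i=cv2.imread("pics/scene2.png")[170:240,235:305]
j=cv2.imread("pics/wrist2.png")[160:300,180:360]
cv2.imwrite("pics/s2_zz.png",cv2.resize(i,None,fx=8,fy=8,interpolation=cv2.INTER_NEAREST))
cv2.imwrite("pics/w2_zz.png",cv2.resize(j,None,fx=4.2,fy=4.2,interpolation=cv2.INTER_NEAREST))
```

```text
(no output)
```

View pics/s2_zz.png

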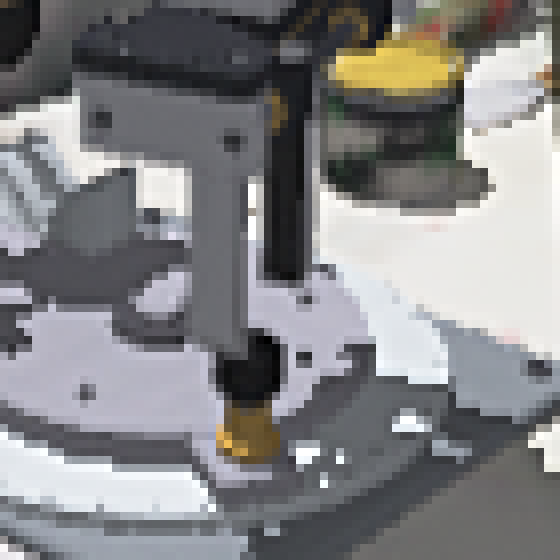

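View pics/w2_zz.png

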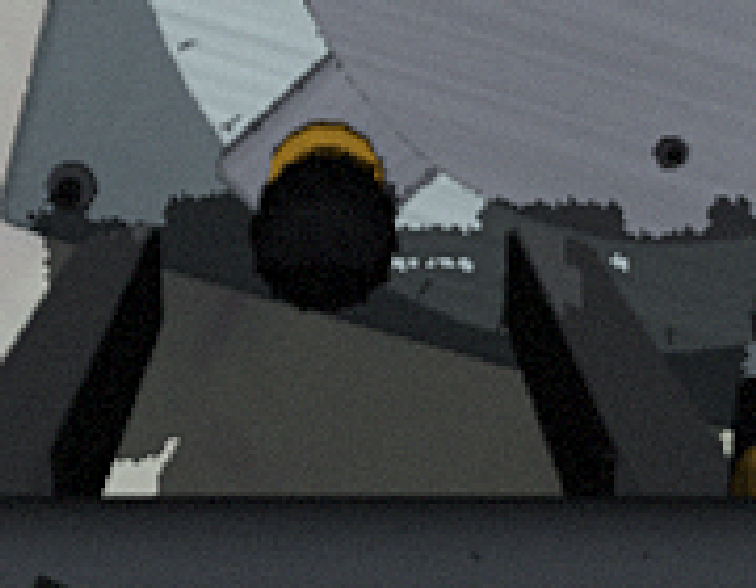

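Both camera views suggest the visible fingertips sit about 40 mm above the reported TCP. Closing gently will check this without risk: if the tips really are there, the fingers will close above the knob.

Call:
servo_tool(moves=[[[0, 0, 0, 0, 0, 0, 0.8], [0, 0, 0, 0, 0, 0, 0.8], [0, 0, 0, 0, 0, 0, 0.8], [0, 0, 0, 0, 0, 0, 0.8], [0, 0, 0, 0, 0, 0, 0.8], [0, 0, 0, 0, 0, 0, 0.8]]], squeeze=5)

```text
time_s: 2.82
ee_pos: [0.4556, 0.03, 0.0574]
eef_rot: [3.141, -0.002, 0.522]
force: [-0.1, 0.4, 0.4]
grip_width: 0.0206
```

```bash
python3 d.py
python3 - <<'E'
from h import *
from station import camera
for n in ["wrist","scene"]:
    c=camera(n);np.savez(f"pics/{n}3.npz",**c);cv2.imwrite(f"pics/{n}3.png",c["color"][:,:,::-1])
i=cv2.imread("pics/scene3.png")[170:240,235:305]
j=cv2.imread("pics/wrist3.png")[160:300,180:360]
a=cv2.resize(i,(400,400),interpolation=cv2.INTER_NEAREST);b=cv2.resize(j,None,fx=2.2,fy=400/140,interpolation=cv2.INTER_NEAREST)
cv2.imwrite("pics/c3.png",np.hstack([a,b]))
E
```

```text
2.8167 [0.4556 0.03   0.0574] [ 1.7997e+02 -9.0000e-02  2.9910e+01] [-0.13  0.4   0.35] 0.0206 [-1.500e-02  2.280e-01  1.898e+00  1.000e-03  1.014e+00  1.034e+00]
```

View pics/c3.png

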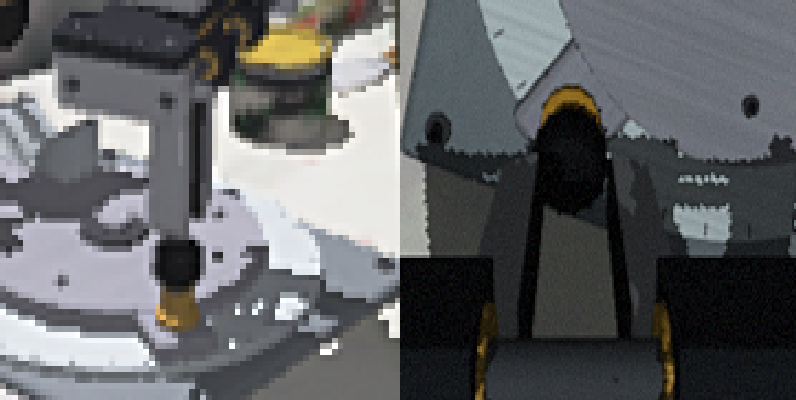

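The gripper closed to 20.6 mm, less than the 26 mm knob, so the fingertips are above it. The real tips are short of the reported TCP, and I'll work out by how much.

Run:
```python
from h import *
T=np.array([.4547,.0296,.0564]);y=np.array([.5,-.866,0]);x=np.array([.866,.5,0])
c=np.load("pics/scene2.npz");w=np.load("pics/wrist2.npz");w1=np.load("pics/wrist1.npz")
for dz in (0,.03,.035,.04,.045):
    print(dz,[(proj(c,T-y*k+x*s+[0,0,dz])[0].round(1)) for k in(.0291,.0415) for s in(-.008,.008)],[(proj(w,T+y*k+x*.008+[0,0,dz])[0].round(1)) for k in(-.0291,.0291)])
```

```text
0 [array([265.3, 224.7]), array([260.4, 223.6]), array([263.7, 226.7]), array([258.7, 225.6])] [array([223.8, 199.3]), array([292.9, 199.2])]
0.03 [array([265.4, 216. ]), array([260.5, 214.9]), array([263.8, 217.9]), array([258.8, 216.8])] [array([218.6, 210.9]), array([297.9, 210.8])]
0.035 [array([265.5, 214.5]), array([260.5, 213.5]), array([263.9, 216.4]), array([258.8, 215.3])] [array([217.5, 213.2]), array([298.9, 213.1])]
0.04 [array([265.5, 213. ]), array([260.5, 212. ]), array([263.9, 214.9]), array([258.8, 213.8])] [array([216.5, 215.6]), array([299.9, 215.5])]
0.045 [array([265.5, 211.6]), array([260.5, 210.5]), array([263.9, 213.4]), array([258.9, 212.3])] [array([215.3, 218.1]), array([301., 218.])]
```

```bash
python3 - <<'E'
from h import *
w=np.load("pics/wrist2.npz");
g=w["color"].astype(int);m=(g.sum(2)<75).astype(np.uint8)
s=m[185:240,230:285];n,l,st,ce=cv2.connectedComponentsWithStats(s);i=1+np.argmax(st[1:,4]);print(st[i],ce[i]+[230,185])
u,v=ce[i]+[230,185];print(onz(w,u,v,.078))
E
python3 d.py .4555 .031 .0165 30
```

```text
[   9   10   36   40 1056] [256.59753788 215.19981061]
[0.45544811 0.03152003 0.078     ]
2.9167 [0.4555 0.03   0.0573] [ 1.7998e+02 -9.0000e-02  2.9910e+01] [ 0.48  0.71 -0.12] 0.0191 [-1.500e-02  2.280e-01  1.898e+00  1.000e-03  1.014e+00  1.034e+00]
(array([ 0.0002, -0.0009, -0.001 ]), array([ 0.0009, -0.0019,  0.0817]))
```

Call:
servo_tool(moves=[[[0, 0, 0, 0.001, -0.002, 0, 0.4], [0, 0, 0, 0.001, -0.002, 0, 0.4], [0, 0, 0, 0.001, -0.002, 0, 0.4], [0, 0, 0, 0.001, -0.002, 0, 0.4], [0, 0, 0, 0.001, -0.002, 0.02, 0.4], [0, 0, 0, 0.001, -0.002, 0.04, 0.4], [0, 0, 0, 0.001, -0.002, 0.06, 0.4], [0, 0, 0, 0.001, -0.002, 0.078, 0.4], [0, 0, 0, 0.001, -0.002, 0.078, 0.4]]], squeeze=10)

```text
time_s: 3.67
ee_pos: [0.4543, 0.0311, 0.0161]
eef_rot: [-3.14, 0.001, 0.522]
force: [-0.7, -0.5, -0.2]
grip_width: 0.0566
```

```bash
cat > snap.py <<'E'
import sys
from h import *
from station import camera
k=sys.argv[1]
for n in ["wrist","scene"]:
    c=camera(n);np.savez(f"pics/{n}{k}.npz",**c);cv2.imwrite(f"pics/{n}{k}.png",c["color"][:,:,::-1])
i=cv2.imread(f"pics/scene{k}.png")[150:250,200:300]
j=cv2.imread(f"pics/wrist{k}.png")[100:300,160:360]
cv2.imwrite(f"pics/c{k}.png",np.hstack([cv2.resize(a,(400,400),interpolation=cv2.INTER_NEAREST) for a in(i,j)]))
E
python3 d.py; python3 snap.py 4
```

```text
3.6667 [0.4543 0.0311 0.0161] [-1.7992e+02  8.0000e-02  2.9910e+01] [-0.68 -0.47 -0.16] 0.0566 [-1.200e-02  2.960e-01  1.927e+00  1.000e-03  9.200e-01  1.036e+00]
```

View pics/c4.png

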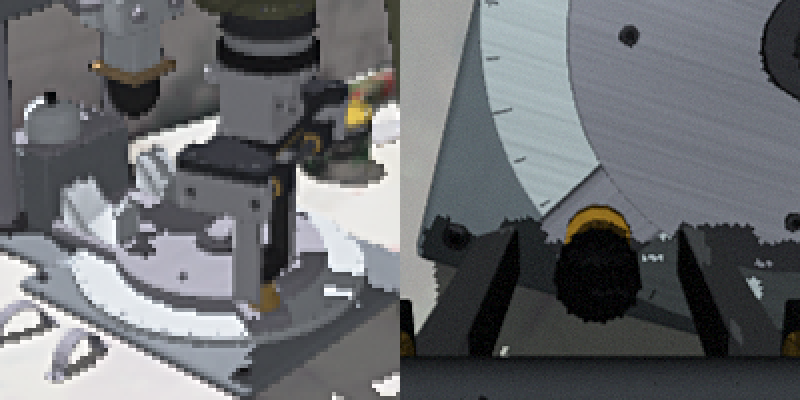

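The fingers now straddle the knob, with the near one in front of it down to the brass bush, and there is no contact force. Closing now.

Call:
servo_tool(moves=[[[0, 0, 0, 0, 0, 0, 0.7], [0, 0, 0, 0, 0, 0, 0.8], [0, 0, 0, 0, 0, 0, 0.9], [0, 0, 0, 0, 0, 0, 0.9], [0, 0, 0, 0, 0, 0, 0.9], [0, 0, 0, 0, 0, 0, 0.9]]], squeeze=30)

```text
time_s: 4.27
ee_pos: [0.4551, 0.0312, 0.0181]
eef_rot: [-3.141, -0.0, 0.522]
force: [-2.7, 1.1, 3.2]
grip_width: 0.0253
```

```bash
python3 d.py
```

```text
4.2667 [0.4551 0.0312 0.0181] [-1.7998e+02 -2.0000e-02  2.9910e+01] [-2.74  1.15  3.24] 0.0253 [-1.200e-02  2.930e-01  1.926e+00  1.000e-03  9.230e-01  1.036e+00]
```

Call:
servo_tool(moves=[[[0, 0, 0, 0, 0, -0.01, 0.9], [0, 0, 0, 0, 0, -0.02, 0.9], [0, 0, 0, 0, 0, -0.03, 0.9], [0, 0, 0, 0, 0, -0.031, 0.9], [0, 0, 0, 0, 0, -0.031, 0.9]]], squeeze=40)

```text
time_s: 4.68
ee_pos: [0.4549, 0.0311, 0.0336]
eef_rot: [-3.141, -0.0, 0.522]
force: [0.6, 0.3, -8.1]
grip_width: 0.0254
```

```bash
python3 d.py; python3 snap.py 5
```

```text
4.6833 [0.4549 0.0311 0.0336] [-1.7997e+02 -1.0000e-02  2.9910e+01] [ 0.61  0.32 -8.12] 0.0254 [-1.200e-02  2.660e-01  1.916e+00  1.000e-03  9.600e-01  1.036e+00]
```

View pics/c5.png

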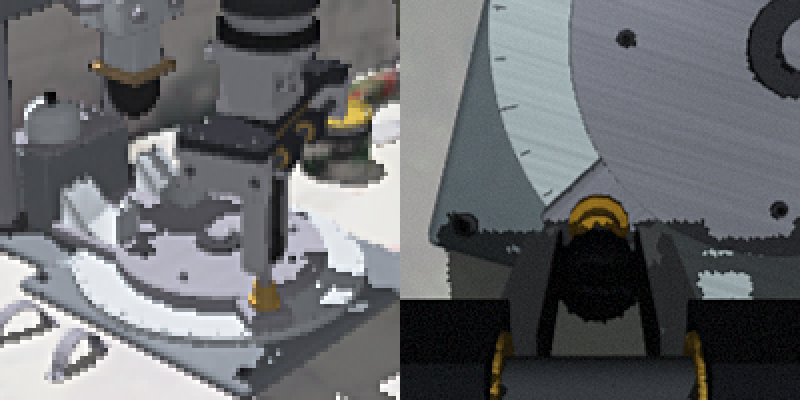

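```bash
cat > arc.py <<'E'
import sys
from h import *
from station import get_obs
o=get_obs();z=float(sys.argv[3]);px,py=.5555,-.0003;R0=Rn.from_euler('xyz',o["eef_rot"])
print(o["ee_pos"], np.degrees(np.arctan2(o["ee_pos"][1]-py,o["ee_pos"][0]-px))%360,np.hypot(o["ee_pos"][1]-py,o["ee_pos"][0]-px))
for a in np.arange(float(sys.argv[1]),float(sys.argv[2])+.1,5):
    p=[px+.105*np.cos(np.radians(a)),py+.105*np.sin(np.radians(a)),z]
    print(a,delta(o,p,[np.pi,0,np.radians(30)])[1].round(3).tolist())
E
python3 arc.py 167.6 222.6 .0335
```

```text
[0.45491528 0.03115063 0.0333418 ] 162.6366822433912 0.10538704353386169
167.6 [-0.012, 0.014, -0.0]
172.6 [-0.024, 0.028, -0.0]
177.6 [-0.034, 0.043, -0.0]
182.6 [-0.044, 0.058, -0.0]
187.6 [-0.051, 0.075, -0.0]
192.6 [-0.058, 0.092, -0.0]
197.6 [-0.062, 0.11, -0.0]
202.6 [-0.065, 0.128, -0.0]
207.6 [-0.067, 0.146, -0.0]
212.6 [-0.067, 0.165, -0.0]
217.6 [-0.065, 0.183, -0.0]
222.6 [-0.062, 0.201, -0.0]
```

Call:
servo_tool(moves=[[[0, 0, 0, -0.012, 0.014, 0, 0.9], [0, 0, 0, -0.024, 0.028, 0, 0.9], [0, 0, 0, -0.034, 0.043, 0, 0.9], [0, 0, 0, -0.044, 0.058, 0, 0.9], [0, 0, 0, -0.051, 0.075, 0, 0.9], [0, 0, 0, -0.058, 0.092, 0, 0.9], [0, 0, 0, -0.062, 0.11, 0, 0.9], [0, 0, 0, -0.065, 0.128, 0, 0.9], [0, 0, 0, -0.067, 0.146, 0, 0.9], [0, 0, 0, -0.067, 0.165, 0, 0.9], [0, 0, 0, -0.065, 0.183, 0, 0.9], [0, 0, 0, -0.062, 0.201, 0, 0.9]]])

```text
time_s: 5.78
ee_pos: [0.4789, -0.0719, 0.0333]
eef_rot: [-3.141, -0.001, 0.522]
force: [5.3, 7.8, -7.8]
grip_width: 0.0251
```

```bash
python3 d.py; python3 snap.py 6; python3 arc.py 227.6 282.6 .0335
```

```text
5.7833 [ 0.4789 -0.0719  0.0333] [-1.7995e+02 -5.0000e-02  2.9900e+01] [ 5.29  7.76 -7.78] 0.0251 [-0.226  0.322  1.841  0.002  0.979  0.823]
[ 0.47977234 -0.07259125  0.03349242] 223.67005838529957 0.10469337783282197
227.6 [0.003, 0.014, -0.0]
232.6 [0.01, 0.031, 0.0]
237.6 [0.018, 0.048, 0.0]
242.6 [0.027, 0.064, 0.0]
247.6 [0.037, 0.079, 0.0]
252.6 [0.049, 0.092, 0.0]
257.6 [0.062, 0.105, 0.0]
262.6 [0.076, 0.117, 0.0]
267.6 [0.091, 0.128, 0.0]
272.6 [0.107, 0.137, 0.0]
277.6 [0.124, 0.144, 0.0]
282.6 [0.141, 0.151, 0.0]
```

View pics/c6.png

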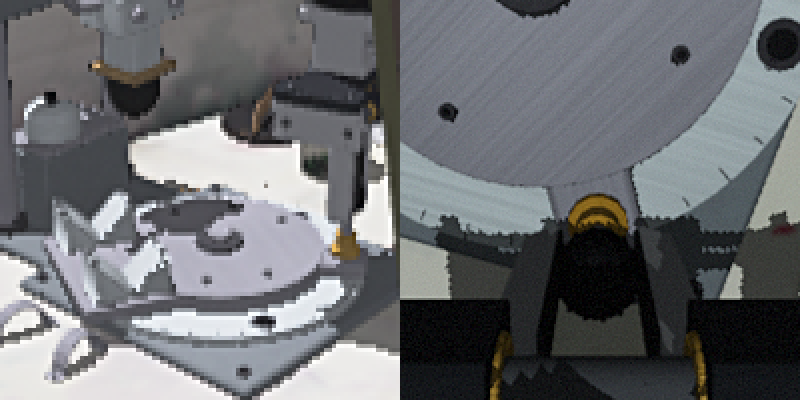

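View pics/wrist6.png

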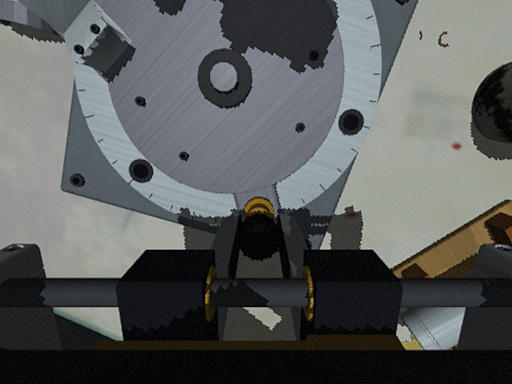

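Run:
```python
from h import *
from scipy.optimize import least_squares
c=np.load("pics/wrist6.npz");g=c["color"].astype(int)
def blob(u,v,r,th):
    m=((g.sum(2)<th)).astype(np.uint8);s=m[v-r:v+r,u-r:u+r];n,l,st,ce=cv2.connectedComponentsWithStats(s)
    i=1+np.argmax(st[1:,4]);return ce[i]+[u-r,v-r],st[i]
H1,a=blob(350,122,16,120);H0,b=blob(140,170,16,120);print(H1,a,H0,b)
P0=np.array([224,77.5])
for sel in ([0,1,2],[0,1]):
  for zh in(.018,.024):
    def f(x):
        r=[]
        for uv,an in((H0,150),(H1,270)):
            A=np.radians(x[2]+an);r.append(proj(c,[x[0]+.105*np.cos(A),x[1]+.105*np.sin(A),zh])[0]-uv)
        if 2 in sel:r.append(proj(c,[x[0],x[1],.038])[0]-P0)
        return np.concatenate(r)
    s=least_squares(f,[.555,0,13],x_scale=[.01,.01,1]);print(sel,zh,s.x.round(4),s.fun.round(2))
```

```text
[350.93659942 122.03746398] [  5   4  24  25 347] [140.70153846 170.67384615] [  6   6  23  22 325]
[0, 1, 2] 0.018 [5.55100e-01 5.00000e-04 1.28353e+01] [ 1.69 -1.19 -2.38 -0.49  0.67  1.02]
[0, 1, 2] 0.024 [5.55300e-01 5.00000e-04 1.28883e+01] [-1.09 -0.06  0.16 -0.78  0.79  0.81]
[0, 1] 0.018 [ 5.54900e-01 -1.00000e-04  1.27699e+01] [ 2.1  -0.71 -2.01  0.28]
[0, 1] 0.024 [ 5.5520e-01 -1.0000e-04  1.2789e+01] [-0.65  0.22  0.62 -0.09]
```

Call:
servo_tool(moves=[[[0, 0, 0, 0.003, 0.014, 0, 0.9], [0, 0, 0, 0.01, 0.031, 0, 0.9], [0, 0, 0, 0.018, 0.048, 0, 0.9], [0, 0, 0, 0.027, 0.064, 0, 0.9], [0, 0, 0, 0.037, 0.079, 0, 0.9], [0, 0, 0, 0.049, 0.092, 0, 0.9], [0, 0, 0, 0.062, 0.105, 0, 0.9], [0, 0, 0, 0.076, 0.117, 0, 0.9], [0, 0, 0, 0.091, 0.128, 0, 0.9], [0, 0, 0, 0.107, 0.137, 0, 0.9], [0, 0, 0, 0.124, 0.144, 0, 0.9], [0, 0, 0, 0.14, 0.15, 0, 0.9]]])

```text
time_s: 6.88
ee_pos: [0.5771, -0.1024, 0.0326]
eef_rot: [-3.139, 0.001, 0.521]
force: [-4.5, 8.1, -9.4]
grip_width: 0.025
```

```bash
python3 d.py; python3 snap.py 7; python3 arc.py 282.8 282.9 .0335
```

```text
6.8833 [ 0.5771 -0.1024  0.0326] [-1.7984e+02  4.0000e-02  2.9880e+01] [-4.52  8.11 -9.44] 0.025 [-0.239  0.523  1.545  0.002  1.076  0.81 ]
[ 0.57797033 -0.10217132  0.03266207] 282.43887156851065 0.10432009014857206
282.8 [0.001, 0.002, -0.002]
```

View pics/wrist7.png

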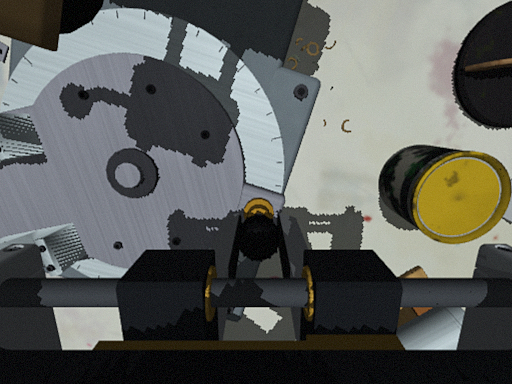

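View pics/scene7.png

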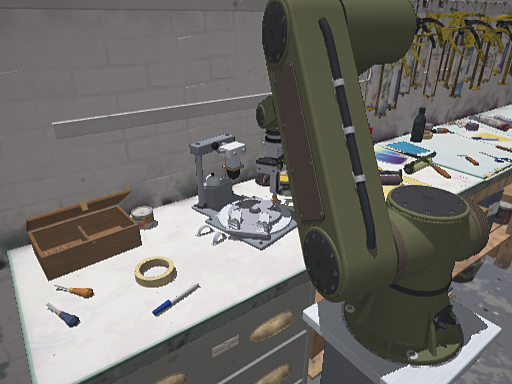

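Call:
servo_tool(moves=[[[0, 0, 0, 0.002, 0.001, 0, 0.9], [0, 0, 0, 0.002, 0.001, 0.006, 0.9], [0, 0, 0, 0.002, 0.001, 0.012, 0.9], [0, 0, 0, 0.002, 0.001, 0.018, 0.9], [0, 0, 0, 0.002, 0.001, 0.024, 0.9], [0, 0, 0, 0.002, 0.001, 0.028, 0.9], [0, 0, 0, 0.002, 0.001, 0.028, 0.9]]])

```text
time_s: 7.57
ee_pos: [0.5788, -0.1019, 0.0183]
eef_rot: [-3.138, 0.0, 0.522]
force: [-0.5, 7.3, -5.6]
grip_width: 0.0252
```

```bash
python3 d.py
```

```text
7.5667 [ 0.5788 -0.1019  0.0183] [-1.7979e+02  1.0000e-02  2.9900e+01] [-0.52  7.26 -5.63] 0.0252 [-0.238  0.546  1.548  0.003  1.05   0.809]
```

Call:
servo_tool(moves=[[[0, 0, 0, 0, 0, 0.002, 0.9], [0, 0, 0, 0, 0, 0.002, 0.6], [0, 0, 0, 0, 0, 0.002, 0.5], [0, 0, 0, 0, 0, 0.002, 0.4], [0, 0, 0, 0, 0, 0, 0.4], [0, 0, 0, 0, 0, 0, 0.4], [0, 0, 0, 0, 0, -0.05, 0.4], [0, 0, 0, 0, 0, -0.12, 0.4], [0, 0, 0, -0.03, 0.03, -0.2, 0.4], [0, 0, 0, -0.05, 0.05, -0.22, 0.4], [0, 0, 0, -0.05, 0.05, -0.22, 0.4], [0, 0, 0, -0.05, 0.05, -0.22, 0.4]]])

```text
time_s: 8.57
ee_pos: [0.5699, -0.1368, 0.1283]
eef_rot: [-3.139, -0.0, 0.521]
force: [1.0, -0.1, -1.4]
grip_width: 0.0566
```

```bash
python3 d.py; python3 snap.py 8
python3 - <<'E'
from h import *
w=np.load("pics/wrist8.npz")
i=cv2.imread("pics/wrist8.png");cv2.imwrite("pics/w8.png",cv2.resize(i[40:260,120:400],(800,600),interpolation=cv2.INTER_NEAREST))
i=cv2.imread("pics/scene8.png");cv2.imwrite("pics/s8.png",cv2.resize(i[130:260,180:320],None,fx=4.6,fy=4.6,interpolation=cv2.INTER_NEAREST))
E
```

```text
8.5667 [ 0.5699 -0.1368  0.1283] [-1.7983e+02 -3.0000e-02  2.9830e+01] [ 1.05 -0.1  -1.39] 0.0566 [-0.299  0.416  1.463  0.003  1.265  0.75 ]
```

View pics/w8.png

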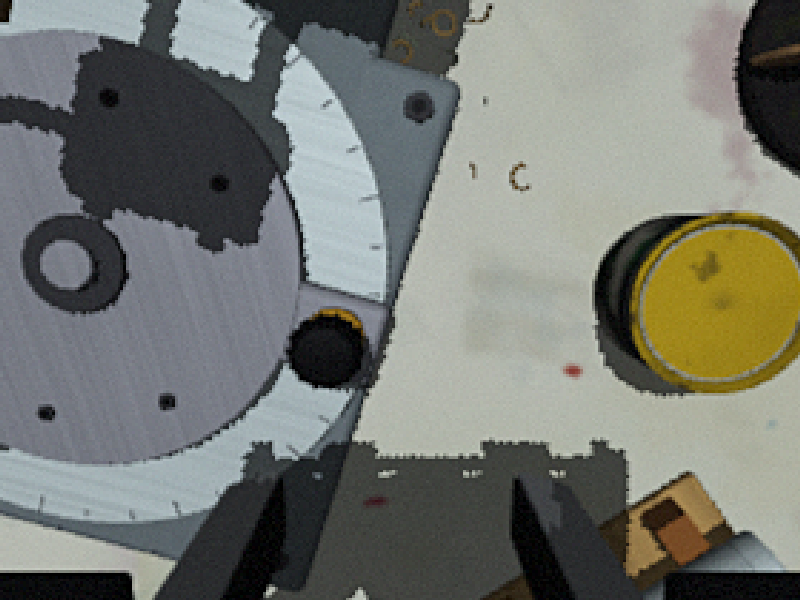

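View pics/s8.png

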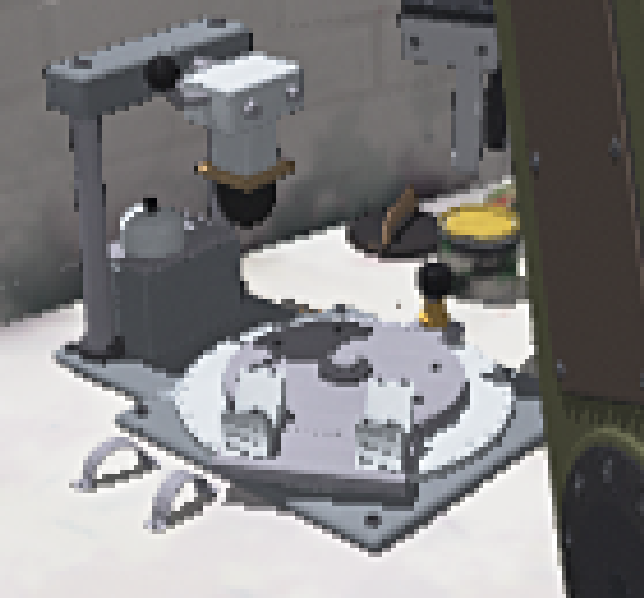

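Run:
```python
from h import *
def cen(c,u,v,r,th):
    g=c["color"].astype(int);m=(g.sum(2)<th).astype(np.uint8);s=m[v-r:v+r,u-r:u+r];n,l,st,ce=cv2.connectedComponentsWithStats(s)
    i=1+np.argmax(st[1:,4]);return ce[i]+[u-r,v-r],st[i]
c=np.load("pics/scene8.npz");w=np.load("pics/wrist8.npz");c0=np.load("pics/scene0.npz")
a,_=cen(c,274,190,7,150);print(a,_);a0,_=cen(c0,266,215,7,150);print(a0,_)
b,_=cen(w,120+int(328*.35),40+int(352*280/800*1.047619)if 0 else 40+int(350*220/600),18,75);print(b,_)
for z in(.072,.078,.084,.09):
    k=onz(w,*b,z+.005);print(z,k.round(4),proj(c,k-[0,0,.005]), 'home-ref',proj(c0,[.4553,.0312,z]))
for an in (282.8,):
    A=np.radians(an)
    for z in(.072,.084):print(proj(c,[.5552+.105*np.cos(A),.105*np.sin(A),z]))
```

```text
[275.1754386  190.68421053] [ 4  4 10  9 57]
[265.60655738 215.72131148] [ 3  4  8  9 61]
[233.83 168.52] [  4   5  28  27 500]
0.072 [ 0.5793 -0.1025  0.077 ] [[274.58054478 190.34688285]] home-ref [[266.03308658 215.39464387]]
0.078 [ 0.5805 -0.1025  0.083 ] [[274.40795337 188.67421927]] home-ref [[266.06447217 213.6723765 ]]
0.084 [ 0.5817 -0.1025  0.089 ] [[274.23487269 186.99681391]] home-ref [[266.09600934 211.94179131]]
0.09 [ 0.5829 -0.1025  0.095 ] [[274.06130065 185.31464659]] home-ref [[266.12769919 210.20282787]]
[[274.70645175 190.4388716 ]]
[[274.79795981 187.31905201]]
```

Plunger confirmed home: the knob's scene pixel (275.2,190.7) matches the z=72 mm prediction (274.6,190.3). It sits on the bush and the nest faces the loading side. Next, look at the sleeve.

```bash
python3 d.py .468 -.264 .13 -23.2
```

```text
8.6667 [ 0.5693 -0.1357  0.1267] [-1.7969e+02  9.0000e-02  2.9910e+01] [ 0.29  0.71 -0.29] 0.0564 [-0.298  0.418  1.464  0.003  1.265  0.75 ]
(array([-0.0027,  0.0025,  0.5901]), array([-0.3036,  0.1213, -0.0069]))
```

Call:
servo_tool(moves=[[[0, 0, 0.08, -0.304, 0.121, -0.007, 0], [0, 0, 0.16, -0.304, 0.121, -0.007, 0], [0, 0, 0.24, -0.304, 0.121, -0.007, 0], [0, 0, 0.32, -0.304, 0.121, -0.007, 0], [0, 0, 0.4, -0.304, 0.121, -0.007, 0], [0, 0, 0.48, -0.304, 0.121, -0.007, 0], [0, 0, 0.55, -0.304, 0.121, -0.007, 0], [-0.003, 0.002, 0.59, -0.304, 0.121, -0.007, 0], [-0.003, 0.002, 0.59, -0.304, 0.121, -0.007, 0], [-0.003, 0.002, 0.59, -0.304, 0.121, -0.007, 0]]])

```text
time_s: 9.5
ee_pos: [0.4676, -0.2632, 0.129]
eef_rot: [3.141, 0.003, -0.402]
force: [-0.5, 0.0, -0.2]
grip_width: 0.0941
```

```bash
python3 d.py; python3 snap.py 9
```

```text
9.5 [ 0.4676 -0.2632  0.129 ] [ 1.7998e+02  1.5000e-01 -2.3020e+01] [-0.48  0.02 -0.15] 0.0941 [-5.800e-01  3.090e-01  1.607e+00 -1.000e-03  1.228e+00  1.392e+00]
```

View pics/wrist9.png

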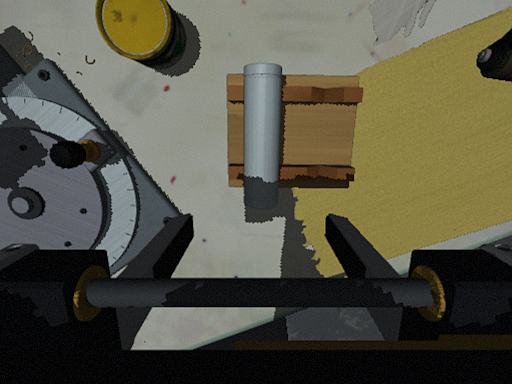

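Run:
```python
from h import *
w=np.load("pics/wrist9.npz");i=w["color"][:,:,::-1]
cv2.imwrite("pics/w9.png",cv2.resize(i[50:225,215:310],None,fx=3.4,fy=3.4,interpolation=cv2.INTER_NEAREST))
```

```text
(no output)
```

View pics/w9.png

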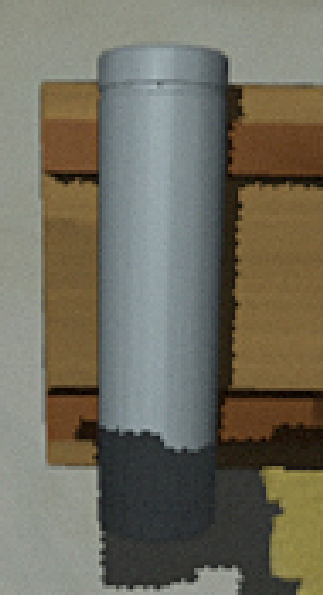

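Run:
```python
from h import *
w=np.load("pics/wrist9.npz")
z=lambda x,y:(215+x/3.4-.5,50+y/3.4-.5)
A=onz(w,*z(163,44),.06);B=onz(w,*z(158.5,541),.06)
print(A,B,(A+B)/2,np.linalg.norm(A-B),np.degrees(np.arctan2(*(A-B)[1::-1])))
L=[onz(w,*z(99,100),.043),onz(w,*z(101,500),.043)];R=[onz(w,*z(226.5,100),.043),onz(w,*z(215.5,500),.043)]
t,b=(L[0]+R[0])/2,(L[1]+R[1])/2;print(t,b,np.linalg.norm(L[0]-R[0]),np.linalg.norm(L[1]-R[1]),np.degrees(np.arctan2(*(t-b)[1::-1])))
r1=onz(w,*z(300,165),.03);r0=onz(w,*z(300,390),.03);print(r1,r0)
```

```text
[ 0.58340753 -0.3165952   0.06      ] [ 0.44525591 -0.25687221  0.06      ] [ 0.51433172 -0.2867337   0.06      ] 0.1505081597684435 -23.378845152716835
[ 0.57165205 -0.3118011   0.043     ] [ 0.45367802 -0.260481    0.043     ] 0.03942884390271212 0.039469128193589526 -23.509611822913172
[ 0.53730775 -0.34636537  0.03      ] [ 0.46762676 -0.32010114  0.03      ]
```

```bash
python3 d.py .5143 -.2867 .02 -23.4 .5143 -.2867 -.0185 -23.4
```

```text
9.6 [ 0.4678 -0.2635  0.1294] [ 1.7997e+02  1.0000e-01 -2.3020e+01] [-0.29  0.63  0.52] 0.094 [-5.810e-01  3.080e-01  1.607e+00 -1.000e-03  1.228e+00  1.392e+00]
(array([0.0003, 0.0011, 0.0042]), array([0.1042, 0.0062, 0.2187]))
(array([0.0003, 0.0011, 0.0042]), array([0.1043, 0.0061, 0.2957]))
```

Call:
servo_tool(moves=[[[0, 0.001, 0.004, 0.06, 0.006, 0.03, 0], [0, 0.001, 0.004, 0.104, 0.006, 0.08, 0], [0, 0.001, 0.004, 0.104, 0.006, 0.14, 0], [0, 0.001, 0.004, 0.104, 0.006, 0.19, 0], [0, 0.001, 0.004, 0.104, 0.006, 0.22, 0], [0, 0.001, 0.004, 0.104, 0.006, 0.24, 0], [0, 0.001, 0.004, 0.104, 0.006, 0.26, 0], [0, 0.001, 0.004, 0.104, 0.006, 0.28, 0], [0, 0.001, 0.004, 0.104, 0.006, 0.295, 0], [0, 0.001, 0.004, 0.104, 0.006, 0.295, 0]]])

```text
time_s: 10.43
ee_pos: [0.5137, -0.2863, -0.0194]
eef_rot: [3.141, 0.002, -0.408]
force: [0.0, -0.4, -0.0]
grip_width: 0.094
```

```bash
python3 d.py; python3 snap.py 10
```

```text
10.4333 [ 0.5137 -0.2863 -0.0194] [ 1.7998e+02  9.0000e-02 -2.3370e+01] [ 0.03 -0.36 -0.02] 0.094 [-5.700e-01  6.000e-01  1.565e+00 -1.000e-03  9.790e-01  1.409e+00]
```

View pics/wrist10.png

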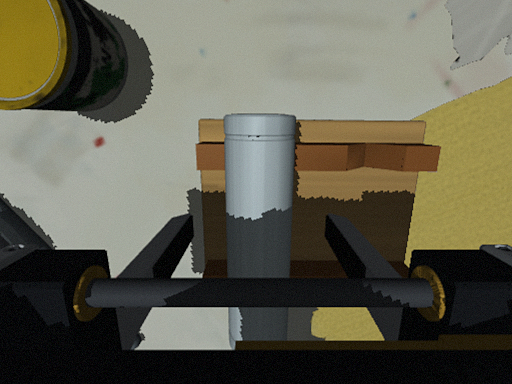

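The sleeve is centred between the open fingers (u≈259) with the fingertips beside it and no contact. Gripping now.

Call:
servo_tool(moves=[[[0, 0, 0, 0, 0, 0, 0.4], [0, 0, 0, 0, 0, 0, 0.5], [0, 0, 0, 0, 0, 0, 0.6], [0, 0, 0, 0, 0, 0, 0.7], [0, 0, 0, 0, 0, 0, 0.7], [0, 0, 0, 0, 0, 0, 0.7], [0, 0, 0, 0, 0, 0, 0.7], [0, 0, 0, 0, 0, 0, 0.7]]], squeeze=40)

```text
time_s: 11.2
ee_pos: [0.5143, -0.2867, -0.0178]
eef_rot: [3.141, -0.0, -0.408]
force: [0.6, 0.3, 0.2]
grip_width: 0.0439
```

```bash
python3 d.py
```

```text
11.2 [ 0.5143 -0.2867 -0.0178] [ 1.7997e+02 -1.0000e-02 -2.3380e+01] [0.59 0.27 0.23] 0.0439 [-5.700e-01  5.980e-01  1.564e+00 -1.000e-03  9.800e-01  1.409e+00]
```

Call:
servo_tool(moves=[[[0, 0, 0, 0, 0, 0, 0.75], [0, 0, 0, 0, 0, 0, 0.75], [0, 0, 0, 0, 0, 0, 0.75], [0, 0, 0, 0, 0, 0, 0.75]]], squeeze=40)

```text
time_s: 11.53
ee_pos: [0.5145, -0.2864, -0.0178]
eef_rot: [3.141, -0.0, -0.408]
force: [1.9, 4.6, 0.5]
grip_width: 0.0391
```

```bash
python3 d.py .5143 -.2867 .122 -23.4
```

```text
11.5333 [ 0.5145 -0.2864 -0.0178] [ 1.7999e+02 -2.0000e-02 -2.3380e+01] [1.9  4.58 0.54] 0.0391 [-0.57   0.598  1.564 -0.     0.98   1.409]
(array([ 0.0001, -0.0002,  0.0003]), array([-1.000e-04,  7.000e-04, -2.796e-01]))
```

Call:
servo_tool(moves=[[[0, 0, 0, 0, 0, -0.01, 0.75], [0, 0, 0, 0, 0, -0.03, 0.75], [0, 0, 0, 0, 0, -0.07, 0.75], [0, 0, 0, 0, 0, -0.12, 0.75], [0, 0, 0, 0, 0, -0.18, 0.75], [0, 0, 0, 0, 0, -0.24, 0.75], [0, 0, 0, 0, 0, -0.28, 0.75], [0, 0, 0, 0, 0, -0.28, 0.75]]])

```text
time_s: 12.2
ee_pos: [0.516, -0.2877, 0.1276]
eef_rot: [3.14, -0.008, -0.408]
force: [-0.4, 0.3, -1.8]
grip_width: 0.039
```

```bash
python3 d.py .41 -.005 .125 42.8; python3 snap.py 11
```

```text
12.2 [ 0.516  -0.2877  0.1276] [179.89  -0.44 -23.38] [-0.36  0.32 -1.77] 0.039 [-5.700e-01  4.200e-01  1.458e+00 -1.000e-03  1.256e+00  1.409e+00]
(array([ 0.0039, -0.0037, -0.7353]), array([-0.4189, -0.4349,  0.0012]))
```

View pics/wrist11.png

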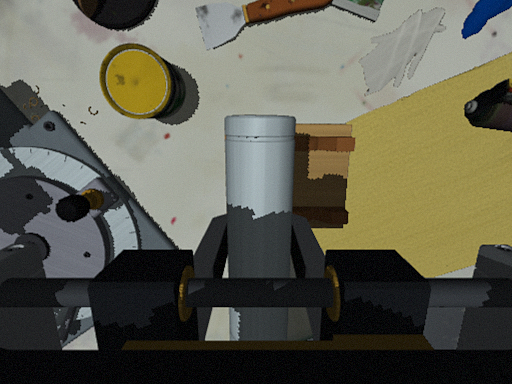

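Call:
servo_tool(moves=[[[0, 0, -0.04, -0.03, -0.03, 0, 0.75], [0, 0, -0.1, -0.08, -0.08, 0, 0.75], [0, 0, -0.17, -0.13, -0.13, 0, 0.75], [0, 0, -0.24, -0.18, -0.18, 0, 0.75], [0, 0, -0.31, -0.23, -0.23, 0, 0.75], [0, 0, -0.38, -0.28, -0.28, 0, 0.75], [0, 0, -0.45, -0.33, -0.33, 0, 0.75], [0, 0, -0.52, -0.38, -0.38, 0, 0.75], [0, 0, -0.59, -0.41, -0.42, 0, 0.75], [0, 0, -0.66, -0.419, -0.435, 0, 0.75], [0, 0, -0.71, -0.419, -0.435, 0, 0.75], [0.004, -0.004, -0.735, -0.419, -0.435, 0.001, 0.75]]])

```text
time_s: 13.3
ee_pos: [0.4073, -0.003, 0.1202]
eef_rot: [-3.133, 0.004, 0.753]
force: [0.2, -0.3, -2.4]
grip_width: 0.0393
```

Call:
servo_tool(moves=[[[0, 0, 0, 0, 0, 0, 0.75], [0, 0, 0, 0, 0, 0, 0.75]]])

```text
time_s: 13.47
ee_pos: [0.4063, -0.0029, 0.1189]
eef_rot: [-3.131, 0.005, 0.752]
force: [0.0, -0.0, -2.2]
grip_width: 0.0393
```

```bash
python3 d.py .41 -.005 .125 42.8; python3 snap.py 12
```

```text
13.4667 [ 0.4063 -0.0029  0.1189] [-179.4     0.31   43.07] [ 0.03 -0.01 -2.2 ] 0.0393 [-0.1    0.038  1.952  0.003  1.163  0.718]
(array([-0.0067,  0.0034,  0.003 ]), array([ 0.0024,  0.0079, -0.0123]))
```

View pics/wrist12.png

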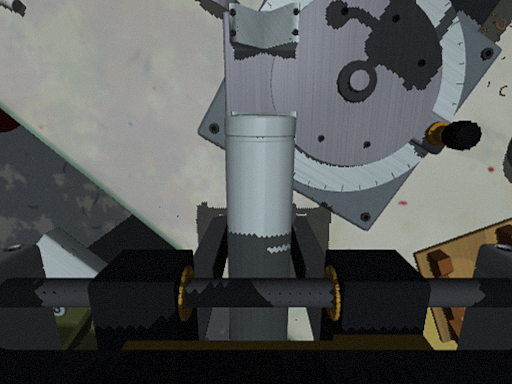

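View pics/scene12.png

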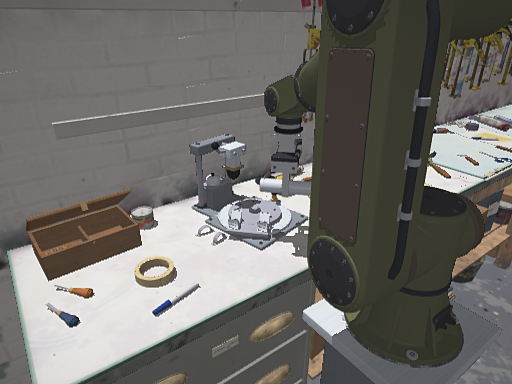

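Run:
```python
from h import *
w=np.load("pics/wrist12.npz");i=w["color"][:,:,::-1]
cv2.imwrite("pics/w12.png",cv2.resize(i[0:120,210:320],None,fx=5,fy=5,interpolation=cv2.INTER_NEAREST))
n=np.array([.5552+.095*np.cos(np.radians(132.8)),.095*np.sin(np.radians(132.8))])
t=np.array([np.cos(np.radians(42.8)),np.sin(np.radians(42.8))]);r=np.array([-t[1],t[0]])
for a in(30,60):
  for b in(-31,31):
    for z in(.068,): print(a,b,((proj(w,[*(n+t*a/1e3+r*b/1e3),z])[0]-[210,0])*5).round(0))
print(((proj(w,[.5552,0,.04])[0])))
```

```text
30 -31 [444. 204.]
30 31 [ 99. 204.]
60 -31 [451.  13.]
60 31 [95. 13.]
[356.52064949  81.18589286]
```

View pics/w12.png

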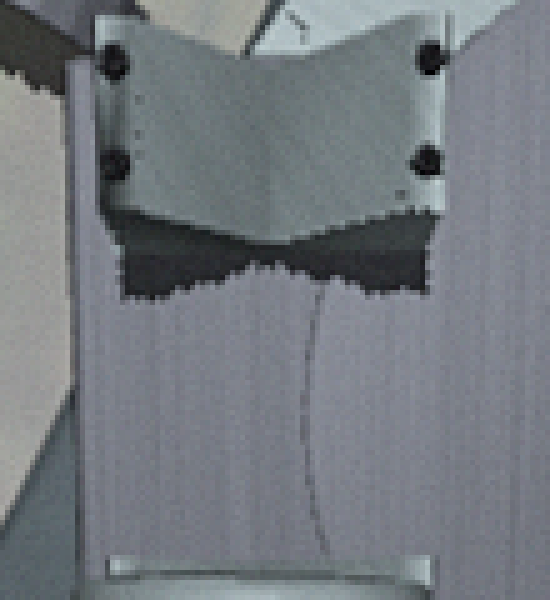

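```bash
python3 - <<'E'
from h import *
w=np.load("pics/wrist12.npz");R=Rn.from_euler('xyz',np.radians([-179.4,.31,43.07]));T=np.array([.4063,-.0029,.1189])
for dx in(.073,.075,.077):
  for h in (.0565,.0585,.0605): print(dx,h,proj(w,T+R.apply([dx,0,-h-.02]))[0], [proj(w,T+R.apply([dx,s,-h]))[0].round(1) for s in(-.02,.02)])
g=w["color"].astype(int).sum(2);print(g[108:122,260],g[125,218:302])
E
python3 d.py .4903 .0694 .08 42.8 .4903 .0694 .03 42.8
```

```text
0.073 0.0565 [258.04782683 118.51649215] [array([223.5, 118.8]), array([292.8, 118.8])]
0.073 0.0585 [258.03505091 118.48346969] [array([223.1, 118.8]), array([293.2, 118.8])]
0.073 0.0605 [258.0219004  118.44947904] [array([222.6, 118.7]), array([293.6, 118.8])]
0.075 0.0565 [258.04522134 114.41013857] [array([223.4, 115.2]), array([292.9, 115.2])]
0.075 0.0585 [258.03235999 114.31744463] [array([223. , 115.1]), array([293.3, 115.1])]
0.075 0.0605 [258.01912013 114.22202273] [array([222.5, 115.1]), array([293.8, 115.1])]
0.077 0.0565 [258.04259663 110.27348627] [array([223.3, 111.6]), array([293. , 111.6])]
0.077 0.0585 [258.02964893 110.12023314] [array([222.9, 111.5]), array([293.4, 111.5])]
0.077 0.0605 [258.01631874 109.96245268] [array([222.4, 111.4]), array([293.9, 111.4])]
[364 349 370 370 350 347 289 281 400 463 507 534 521 527] [206 279 301 296 279 296 230 221 272 296 293 325 359 356 366 375 383 399
 387 406 422 430 419 419 439 444 444 461 468 465 472 479 485 476 478 487
 511 514 516 525 517 526 523 518 511 527 519 502 494 483 477 484 469 475
 478 466 464 470 460 466 456 441 426 424 408 395 396 400 378 370 339 346
 329 322 284 281 225 209 328 366 356 359 338 340]
13.5667 [ 0.4068 -0.0031  0.1195] [-179.45    0.26   43.03] [ 0.19  0.19 -1.97] 0.0392 [-0.1    0.037  1.952  0.003  1.163  0.719]
(array([-0.0061,  0.0029,  0.0026]), array([0.2214, 0.0088, 0.0778]))
(array([-0.0061,  0.0029,  0.0026]), array([0.2219, 0.0098, 0.1778]))
```

Call:
servo_tool(moves=[[[-0.002, 0.001, 0.001, 0.06, 0.007, 0, 0.75], [-0.004, 0.002, 0.002, 0.12, 0.007, 0, 0.75], [-0.006, 0.003, 0.003, 0.18, 0.007, 0, 0.75], [-0.006, 0.003, 0.003, 0.222, 0.007, 0.03, 0.75], [-0.006, 0.003, 0.003, 0.222, 0.007, 0.08, 0.75], [-0.006, 0.003, 0.003, 0.222, 0.008, 0.12, 0.75], [-0.006, 0.003, 0.003, 0.222, 0.008, 0.15, 0.75], [-0.006, 0.003, 0.003, 0.222, 0.008, 0.17, 0.75], [-0.006, 0.003, 0.003, 0.222, 0.008, 0.17, 0.75], [-0.006, 0.003, 0.003, 0.222, 0.008, 0.17, 0.75]]])

```text
time_s: 14.4
ee_pos: [0.4898, 0.0699, 0.0341]
eef_rot: [-3.141, 0.0, 0.746]
force: [-0.1, 0.1, -2.7]
grip_width: 0.0392
```

```bash
python3 d.py .4898 .0699 .0145 42.8; python3 snap.py 13
```

```text
14.4 [0.4898 0.0699 0.0341] [-1.7998e+02  1.0000e-02  4.2720e+01] [-0.07  0.07 -2.68] 0.0392 [0.068 0.342 1.811 0.    0.989 0.893]
(array([-0.0002,  0.0001, -0.0009]), array([-0.0001,  0.    ,  0.0391]))
```

View pics/wrist13.png

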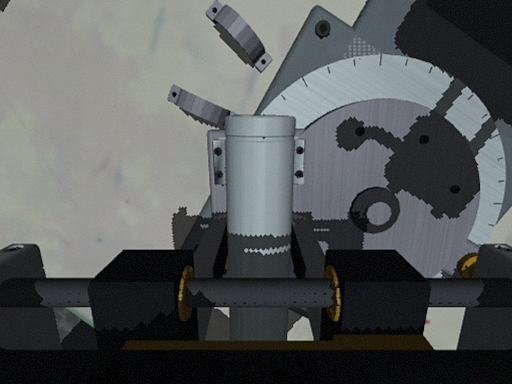

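View pics/c13.png

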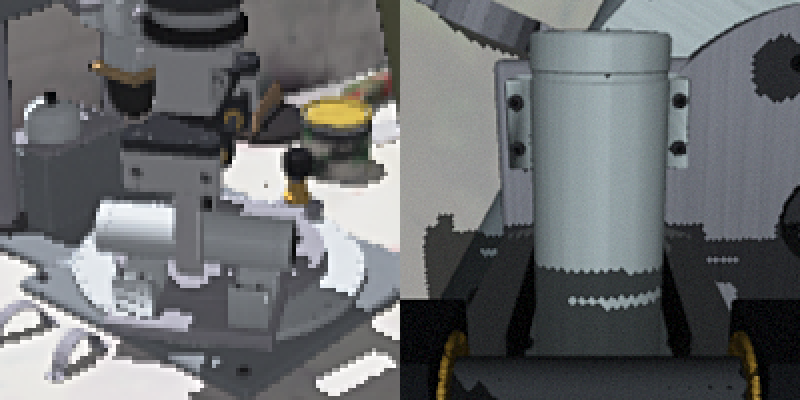

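Call:
servo_tool(moves=[[[0, 0, 0, 0, 0, 0.01, 0.75], [0, 0, 0, 0, 0, 0.02, 0.75], [0, 0, 0, 0, 0, 0.027, 0.75], [0, 0, 0, 0, 0, 0.032, 0.75], [0, 0, 0, 0, 0, 0.035, 0.75], [0, 0, 0, 0, 0, 0.037, 0.75], [0, 0, 0, 0, 0, 0.037, 0.75]]])

```text
time_s: 15.08
ee_pos: [0.4904, 0.07, 0.0162]
eef_rot: [3.141, -0.001, 0.746]
force: [-0.3, -0.2, -2.7]
grip_width: 0.0394
```

Run:
```python
from station import get_obs
o=get_obs();print(o["ee_pos"],o["eef_rot"],o["force"],o["moment"],o["grip_width"])
```

```text
[0.49039448 0.07003847 0.01623752] [ 3.14094723e+00 -1.16416605e-03  7.45913811e-01] [-0.2778592  -0.20898943 -2.73131426] [-0.0606066   0.01694119  0.01457606] 0.03942028790929567
```

No contact yet at 0.0162 (only the sleeve's weight, -2.7 N). Going down in small steps.

Call:
servo_tool(moves=[[[0, 0, 0, 0, 0, 0.002, 0.75], [0, 0, 0, 0, 0, 0.004, 0.75], [0, 0, 0, 0, 0, 0.004, 0.75]]])

```text
time_s: 15.33
ee_pos: [0.4909, 0.0701, 0.0146]
eef_rot: [3.14, -0.002, 0.746]
force: [1.2, 0.1, 1.3]
grip_width: 0.0392
```

```bash
cat > f.py <<'E'
from station import get_obs
o=get_obs();print(o["time_s"],o["ee_pos"].round(4),o["eef_rot"].round(4),o["force"].round(2),o["moment"].round(3),round(o["grip_width"],4))
E
python3 f.py
```

```text
15.3333 [0.4909 0.0701 0.0146] [ 3.1402e+00 -2.1000e-03  7.4610e-01] [1.23 0.11 1.34] [ 0.035 -0.281  0.182] 0.0392
```

Call:
servo_tool(moves=[[[0, 0, 0, 0, 0, 0.001, 0.75], [0, 0, 0, 0, 0, 0.001, 0.75], [0, 0, 0, 0, 0, 0.001, 0.75]]], squeeze=50)

```text
time_s: 15.58
ee_pos: [0.4912, 0.0702, 0.0144]
eef_rot: [3.14, -0.003, 0.746]
force: [-0.9, 1.2, 5.6]
grip_width: 0.0395
```

```bash
python3 f.py
```

```text
15.5833 [0.4912 0.0702 0.0144] [ 3.1398e+00 -2.8000e-03  7.4610e-01] [-0.93  1.18  5.63] [0.277 0.036 0.125] 0.0395
```

```bash
python3 d.py .4908 .0701 .0136 42.75
```

```text
15.5833 [0.4912 0.0702 0.0144] [ 1.799e+02 -1.600e-01  4.275e+01] [-0.93  1.18  5.63] 0.0395 [0.068 0.374 1.822 0.    0.942 0.892]
(array([ 0.0011, -0.0018,  0.    ]), array([-0.0008, -0.0003,  0.0017]))
```

Call:
servo_tool(moves=[[[0.001, -0.002, 0, -0.0005, 0, 0.0015, 0.75], [0.001, -0.002, 0, -0.0005, 0, 0.0015, 0.75], [0.001, -0.002, 0, -0.0005, 0, 0.0015, 0.75], [0.001, -0.002, 0, -0.0005, 0, 0.0015, 0.75]]])

```text
time_s: 15.92
ee_pos: [0.4912, 0.0704, 0.0143]
eef_rot: [3.141, -0.0, 0.746]
force: [-3.4, 3.0, 11.2]
grip_width: 0.0387
```

```bash
python3 f.py
```

```text
15.9167 [0.4912 0.0704 0.0143] [ 3.1413e+00 -5.0000e-04  7.4610e-01] [-3.36  3.02 11.15] [ 0.574  0.532 -0.002] 0.0387
```

```bash
python3 snap.py 14
python3 - <<'E'
from h import *
from station import get_obs
o=get_obs();w=np.load("pics/wrist14.npz");i=w["color"][:,:,::-1]
cv2.imwrite("pics/w14.png",cv2.resize(i[100:220,200:320],None,fx=5,fy=5,interpolation=cv2.INTER_NEAREST))
R=Rn.from_euler('xyz',o["eef_rot"]);T=o["ee_pos"];print(T,o["force"])
for a in(30,60):
  for b in(-31,31): print(a,b,((proj(w,np.r_[(T+R.apply([a/1e3,b/1e3,0]))[:2],.068])[0]-[200,100])*5).round(0))
print(((proj(w,np.r_[(T+R.apply([.075,0,0]))[:2],.092])[0]-[200,100])*5).round(0))
E
```

```text
[0.49122066 0.07041652 0.01433483] [-3.56212336  2.52442775 10.70327588]
30 -31 [ 45. 448.]
30 31 [538. 448.]
60 -31 [ 33. 206.]
60 31 [550. 206.]
[291.  71.]
```

View pics/w14.png

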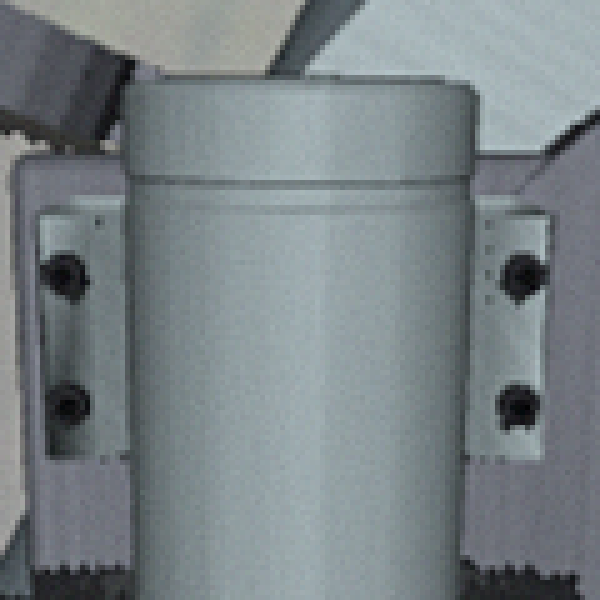

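View pics/c14.png

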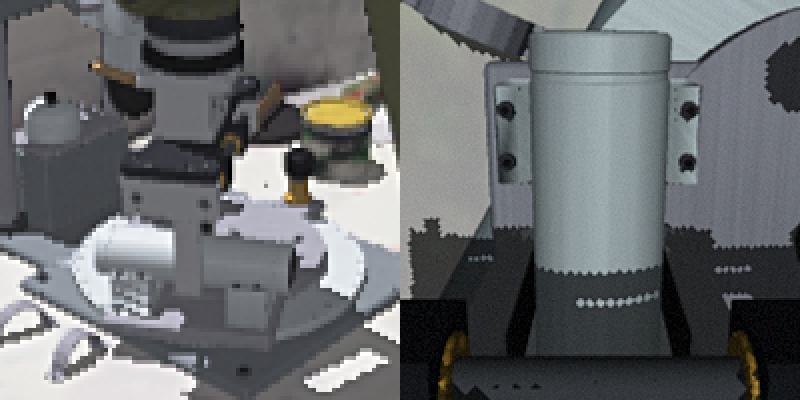

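Call:
servo_tool(moves=[[[0, 0, 0, 0, -0.0004, -0.004, 0.75], [0, 0, 0, -0.0018, -0.0008, -0.004, 0.75], [0, 0, 0, -0.0018, -0.0008, -0.004, 0.75], [0, 0, 0, -0.0018, -0.0008, -0.001, 0.75], [0, 0, 0, -0.0018, -0.0008, 0, 0.75], [0, 0, 0, -0.0018, -0.0008, 0.0004, 0.75], [0, 0, 0, -0.0018, -0.0008, 0.0008, 0.75], [0, 0, 0, -0.0018, -0.0008, 0.0008, 0.75]]])

```text
time_s: 16.68
ee_pos: [0.4904, 0.0701, 0.0141]
eef_rot: [3.141, -0.001, 0.746]
force: [-2.0, 1.0, 4.5]
grip_width: 0.039
```

```bash
python3 f.py
```

```text
16.6833 [0.4904 0.0701 0.0141] [ 3.1411e+00 -8.0000e-04  7.4610e-01] [-2.02  1.05  4.47] [ 0.007  0.077 -0.013] 0.039
```

Call:
servo_tool(moves=[[[0, 0, 0, 0, -0.0002, 0.0007, 0.75], [0, 0, 0, 0, -0.0002, 0.0014, 0.75], [0, 0, 0, 0, -0.0002, 0.0014, 0.75], [0, 0, 0, 0, -0.0002, 0.0014, 0.75]]])

```text
time_s: 17.02
ee_pos: [0.4907, 0.0703, 0.0141]
eef_rot: [3.141, -0.002, 0.746]
force: [-3.2, 0.7, 10.8]
grip_width: 0.0389
```

```bash
python3 f.py
```

```text
17.0167 [0.4907 0.0703 0.0141] [ 3.1407e+00 -1.6000e-03  7.4590e-01] [-3.25  0.68 10.84] [ 0.132  0.499 -0.092] 0.0389
```

```bash
python3 - <<'E'
from h import *
from station import camera,get_obs
for k in range(8):
    c=camera("wrist");
    if k%2:o=get_obs();print(o["time_s"],o["ee_pos"].round(4),o["force"].round(2),o["eef_rot"].round(4),round(o["grip_width"],4))
E
python3 snap.py 15
python3 - <<'E'
import cv2
from h import *
from station import camera
i=cv2.imread("pics/wrist15.png");cv2.imwrite("pics/w15.png",cv2.resize(i[100:220,200:320],None,fx=5,fy=5,interpolation=cv2.INTER_NEAREST))
c=camera("top")["color"][:,:,::-1];cv2.imwrite("pics/t15.png",cv2.resize(c[100:270,80:400],None,fx=2.5,fy=2.5))
E
```

```text
17.1167 [0.4908 0.0703 0.0141] [-2.51  0.89 10.27] [ 3.1406e+00 -1.7000e-03  7.4590e-01] 0.0393
17.2167 [0.4907 0.0703 0.0141] [-2.83  0.68  9.08] [ 3.1407e+00 -1.6000e-03  7.4590e-01] 0.0392
17.3167 [0.4907 0.0703 0.0141] [-3.32  0.41 10.01] [ 3.1407e+00 -1.7000e-03  7.4580e-01] 0.0391
17.4167 [0.4907 0.0703 0.0141] [-2.55  1.35 10.3 ] [ 3.1406e+00 -1.7000e-03  7.4590e-01] 0.0393
```

View pics/w15.png

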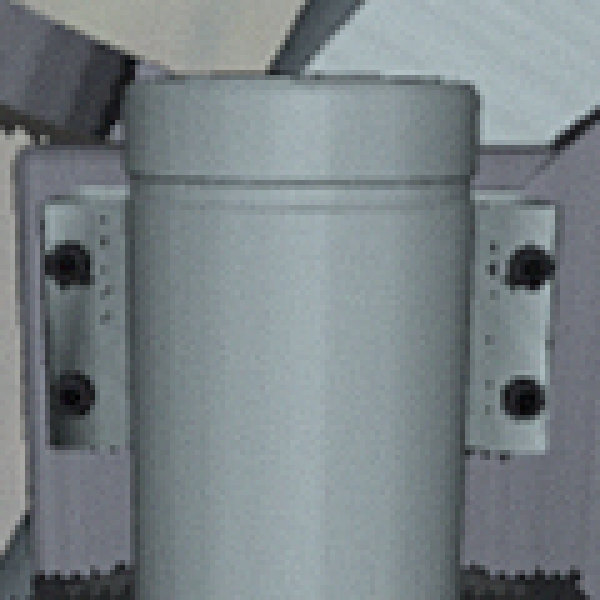

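View pics/c15.png

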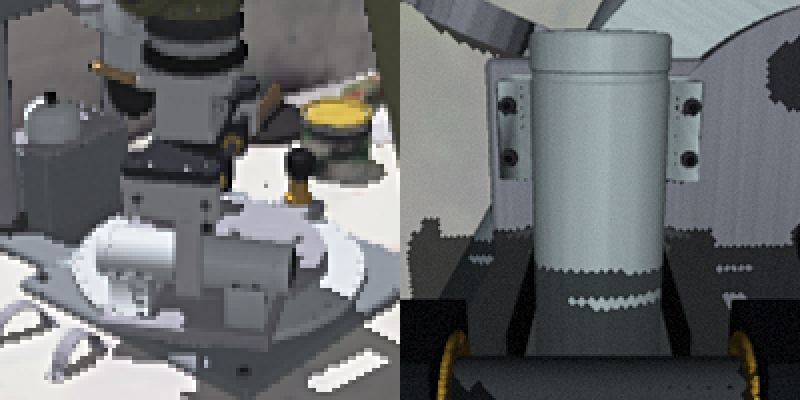

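View pics/t15.png

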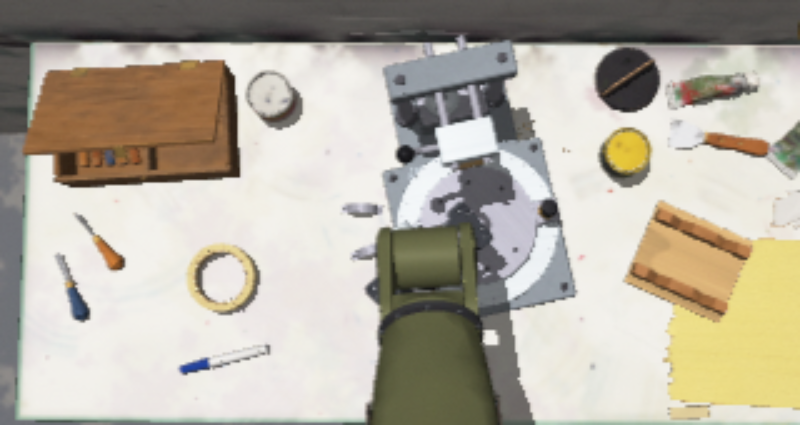

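The checks agree, so I'm handing in: about 10 N of steady push, sleeve centred to under a millimetre, both flanks loaded, bystanders in place.

```bash
python3 -c "
from station import hand_in,get_obs
print(hand_in());o=get_obs();print(o['time_s'],o['force'].round(2),o['ee_pos'].round(4),o['grip_width'])"
```

```text
the job is handed in; nothing more can be done
None
the job is handed in; nothing more can be done
```

The printer is set up as you asked and the job is handed in, at about 18 s of the 61 s allowed. The turret is locked at the loading station, and the arm is gripping the sleeve and pressing it into the vee for you to strap.

**What I did:** I lifted the plunger about 15.5 mm by its knob, swung the turret 120° and let the pin drop into the loading hole. I then took the sleeve out of the rack, laid it in the vee, lifted it once to re-centre it, and pressed down.

**Last checks:**
- **Plunger:** after release, the knob's position in the scene and wrist pictures matched the fully-home height (72 mm) and the loading angle to within a pixel.
- **Sleeve position:** it is centred lengthways to under about 1 mm, judged from the block edges and the sleeve's end in the wrist picture.
- **Push:** the upward force on the tool stayed at 9–10 N over the last 0.4 s, with about 50 N of grip. The sideways force was about 3 N, so I estimate the inner flank carries about 11 N and the outer about 7 N. The moment reading suggests the load is even between the two blocks.
- **Bystanders:** the ink tin, tape and pen look unmoved in the last top picture. Nothing in the pictures or force readings suggested contact with the pad.

**What disagreed:**
- **Fingertip position:** the real fingertips sit about 40 mm above the reported tool point. My first, gentle try at the knob closed above it without touching; I measured the offset from the pictures and used it from then on.
- **Final reading:** the state could not be read after hand-in, so the last force reading is from just before it.

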